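# Making up two fixing kits on the barn workbench

## Robot

A 7-joint arm with a two-finger parallel gripper is mounted at the origin on the work surface. World frame = base frame: x ahead of the robot, y to its left, z up, the work surface at z = 0. Lengths are in m, angles in rad, forces in N, time in s.
With the tool pointing down it reaches from about 0.4 to 0.875 m from the base axis. Payload 19.3 kg.
Tool frame: the origin (TCP) lies at the very end of the fingers, on their centre line; the grasp point (between the pads) lies 19 mm behind it; z points along the fingers, y is the line along which they close (so a half turn about z gives the same grasp; the last joint's range is limited). The gripper opens to 85 mm and grips with 20 to 120 N. Pads are 22 mm wide; open, the fingers measure 114 mm over their backs; the gripper's body (76 mm by 85 mm) begins 54 mm behind the grasp point. The pads swing forward as they close: fully open they stand 13 mm farther back than shut.
Start: joints at [1.068, 0.521, -0.036, 1.599, 0.021, 1.021, -0.113], TCP at [0.262, -0.567, 0.231] pointing down, gripper open.
Joint ranges: [-2.91, 2.91], [-0.3, 2.13], [-1.5, 1.42], [0.17, 2.43], [-1.26, 4.41], [0.16, 1.93], [-2.52, 2.52]. Speed limits (rad/s): [1.89, 1.89, 2.39, 2.39, 3.01, 3.01, 3.01].

## Interface

Orientations are given as [roll, pitch, yaw] about the fixed x, y, z axes, in that order (R = Rz(yaw) Ry(pitch) Rx(roll)).
In Python, from workcell import monitor, optics, job_done gives the robot as it stands.
- The arm moves only by the shell command python3 -m handwheel 'ROWS' [FORCE]. ROWS is JSON, a list of rows, each an object of numbers: "dx", "dy", "dz": the shift along the tool's x, y, z in cm; "wx", "wy", "wz": the turn, a rotation vector about the tool's x, y, z in rad; "claw": the opening in per cent of the stroke, from 0 (shut) to 100 (fully open). A call has 1 to 8 rows; each row shifts and turns the commanded pose from where the row before left it, along the tool's axes as they then stand; what a row does not reach is not made up. A row lasts 1/8 s, in which the tool goes at most 62.5 mm and 10.7 degrees, less where a joint would pass 70% of its speed; a pose out of reach is approached as far as the arm can. A call with a gripper value outside its range is refused whole. The fingers move at their own pace and stop on an object; FORCE is the grip in N (left out, the last holds). Time passes only in rows, so rows that do not move let the fingers close. It gives the time, the measured TCP pose, the force, the opening and the grip force at its end, in the units of the state.
- monitor.observe(): the state, without advancing time (a new reading comes with each control period).
- optics.grab_frame(name): name is "scene" or "top"; returns a dict with "frame" (384x512x3 uint8, blue, green, red), "fovy" (degrees; the focal length in pixels is half the picture's height over the tangent of half this angle, whatever the lens; pixels are square), "cx", "cy" (the principal point, pixels), "R" (3x3) and "t" (3): a world point X has camera coordinates R X + t. Camera axes: x right, y down, z forward; pixel columns grow to the right and rows downward; lengths in m; the calibration is good to about 2 mm. A picture is of the moment at which its call begins. There is no depth.
- job_done(): hands the job in; it is judged then, once.
Trained networks look in the newest picture that a camera, given by its name, has taken for a name from the list of things; names that differ only in an ending like _2 or _b are one class to them, and where a whole thing is asked for, a point or a joint stands for the part that bears it (a point fixed in the world has none). Each returns a list of dicts, best first, with "p" (0 to 1); they miss things now and then, are a little off and sometimes report something else, mostly with a low value. They report only what shows in the picture. A call takes as long as a camera call. They do not tell look-alikes from the thing itself.
- optics.masks_of(name, camera): "region" (384x512 bool, what is visible of it) and "rect" ([left, top, width, height] in pixels, round what is visible of it).
The state is a dict: "clock": time; "qpos": joint angles; "qd": joint speeds; "joint_efforts": joint torques, N m; "position": TCP position; "tool_rot": TCP orientation; "force": force on the tool from outside, world axes, zero at the start; "moment": the same for the moment, N m; "grip_width": finger opening in m; "finger_force": force on a finger pad.
Only numpy, scipy, OpenCV 4.12 (cv2) and the standard library are available. Lean on these libraries where they do the work, as an engineer would, in place of code of your own. Each camera call takes 0.05 s, during which the arm holds its last target. There are 200 camera calls.

## Task

Make up two fixing kits in the grey trays: the three-bay tray gets one angle bracket, the long wooden block and the bolt; the two-bay tray gets the other angle bracket and the short wooden block. Put one thing in each bay (any bay of its tray), set down fully inside the bay and flat on its floor, the same way up as it stands now. Leave the pipe coupling, the tape measure and the jar where they are.

Things in the scene. Friction and masses are not known exactly. Their poses are not given: they have to be found in the camera images.
- tray3: Open grey plastic tray with a dark floor, fixed to the bench, 118 mm (x) by 245 mm (y), 16 mm high, with 3 equal bays side by side along its y axis. Walls, dividers and floor are 5 mm thick (walls rise 11 mm above the bay floor). Each bay is 108 mm (x) by 75 mm (y) inside. Origin: centre of the underside, on the bench; z up. Bay centres at x = 0, y = -80, 0 and +80 mm.
- tray2: Open grey plastic tray with a dark floor, fixed to the bench, 118 mm (x) by 165 mm (y), 16 mm high, with 2 equal bays side by side along its y axis. Walls, dividers and floor are 5 mm thick (walls rise 11 mm above the bay floor). Each bay is 108 mm (x) by 75 mm (y) inside. Origin: centre of the underside, on the bench; z up. Bay centres at x = 0, y = -40 and +40 mm.
- bracket_a: Galvanised steel angle bracket, one of two alike, free to use for either kit. 6 mm plate, 40 mm wide (y). Flat foot 60 mm long (x) by 40 mm (y); one leg stands up at the foot's -x end, 60 mm high over all, its plate from x = -30 to -24 mm. Origin: centre of the foot's underside; z up. Weighs about 0.2 kg.
- bracket_b: Galvanised steel angle bracket, one of two alike, free to use for either kit. 6 mm plate, 40 mm wide (y). Flat foot 60 mm long (x) by 40 mm (y); one leg stands up at the foot's -x end, 60 mm high over all, its plate from x = -30 to -24 mm. Origin: centre of the foot's underside; z up. Weighs about 0.2 kg.
- long_block: Brown wooden block, the longer of two: 90 mm long (x), 38 mm wide (y), 38 mm high. Lies flat. Origin: centre of the underside; z up. Under 0.15 kg.
- short_block: Brown wooden block, the shorter of two: 55 mm long (x), 38 mm wide (y), 38 mm high. Lies flat. Origin: centre of the underside; z up. Under 0.1 kg.
- bolt: Steel hex bolt standing on its head, shank upright: head 34 mm across flats and 14 mm high, round shank 18 mm in diameter (threaded near the top), 70 mm high over all. Origin: centre of the underside of the head; z up along the shank. About 0.2 kg.
- coupling: Spare pipe coupling, to be left alone: dark steel ring standing on end, 48 mm outside, 34 mm bore, 42 mm high. Origin: centre of the underside; z up.
- tape: Tape measure, a bystander to be left alone: yellow case 66 mm (x) by 40 mm (y) by 62 mm high, standing on the bench beyond the trays. Origin: centre of the underside; z up.
- jar: Closed glass jar with a steel lid, a bystander to be left alone: 66 mm in diameter, 85 mm high, on the bench at the robot's left. Origin: centre of the underside; z up.
Mind the look-alikes: they are no part of the job. Leave any pink look-alike of the bracket_b alone.

How it is judged:
By the outcome, as a careful person would: the job done as asked, in the order asked, and still so for the second after the job is handed in, with the robot touching nothing.
It also fails if it takes over 112 s, if anything falls off the work surface, if the arm or the gripper's body presses on something with over 40 N, if the wrist force passes 120 N, or if a joint passes its speed limit or range.

## Working session

There is one attempt and no reset: what is moved stays moved. The work goes in short steps, Python scripts to look and compute and a shell command to move; the robot and the scene stay as the last step left them, time stands still between calls to the robot, and variables do not carry over. Pictures are saved under pics/ and viewed, at most 14 in all, crops included, and the job is handed in when it is done.

```bash
mkdir -p pics; ls
python3 - <<'E'
from workcell import monitor, optics
import cv2,numpy as np
for n in("scene","top"):
    f=optics.grab_frame(n); cv2.imwrite(f"pics/{n}0.png",f["frame"])
    print(n,f["fovy"],f["cx"],f["cy"],np.round(f["R"],3).tolist(),np.round(f["t"],3).tolist())
s=monitor.observe();print({k:np.round(v,3).tolist() for k,v in s.items()})
E
```

```text
pics
scene 54.87432200976618 263.45805110373965 194.7160189841934 [[0.87, 0.493, -0.002], [0.349, -0.617, -0.706], [-0.349, 0.613, -0.709]] [-0.518, -0.097, 1.153]
top 52.95901830952917 264.22759832642157 191.32544257922643 [[-0.012, -1.0, -0.012], [-0.986, 0.014, -0.167], [0.167, 0.01, -0.986]] [0.087, 0.559, 1.058]
{'clock': 0.1, 'qpos': [1.068, 0.522, -0.036, 1.6, 0.021, 1.021, -0.113], 'qd': [0.0, -0.002, 0.001, -0.003, -0.001, 0.001, 0.0], 'joint_efforts': [0.004, -92.85, 1.985, -37.053, 0.018, 0.005, 0.0], 'position': [0.262, -0.567, 0.231], 'tool_rot': [-3.141, 0.0, 0.433], 'force': [-0.171, 0.154, -0.324], 'moment': [-0.016, -0.039, 0.029], 'finger_force': 0.0, 'grip_width': 0.086}
```

Run:
```python
import cv2
for n in("scene","top"):
    i=cv2.imread(f"pics/{n}0.png"); cv2.imwrite(f"pics/{n}0b.png",cv2.resize(i,(800,600),interpolation=cv2.INTER_CUBIC))
```

```text
(no output)
```

View pics/top0b.png

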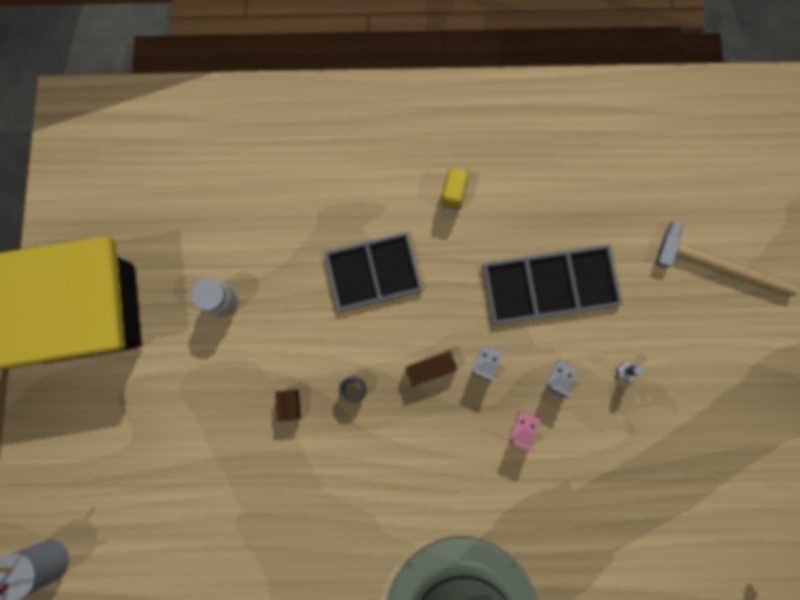

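View pics/scene0b.png

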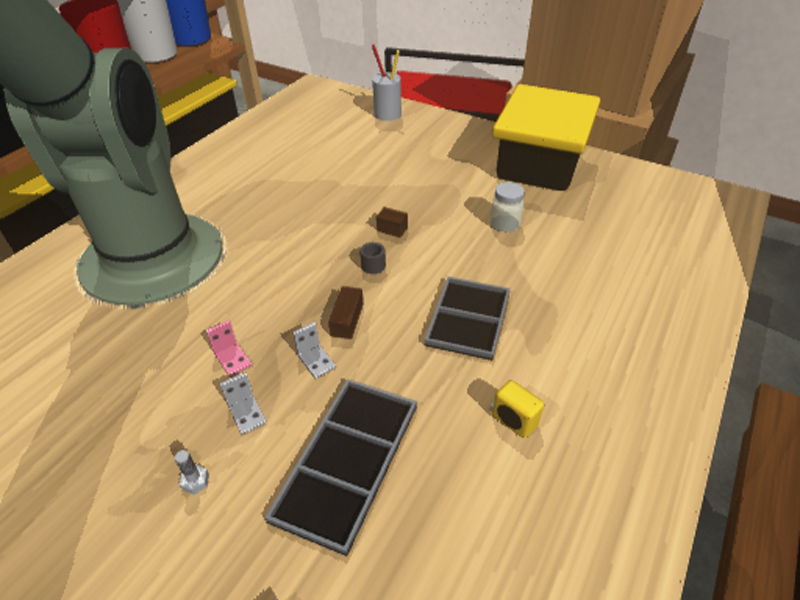

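The top view (800-px scale) shows tray2 at about (373,272) and tray3 at (552,285). The long block is at (430,368), the short one at (288,405), the brackets at (487,363) and (562,378), and the bolt at (628,372). The pink look-alike at (525,430), coupling (352,390), jar and tape are to be left alone. Next I fit the poses to the masks from both cameras.

```bash
cat > fit.py <<'E'
import numpy as np, cv2
from scipy.optimize import minimize
from workcell import optics
def cams():
    return {n:optics.grab_frame(n) for n in("scene","top")}
def proj(f,X):
    c=X@np.array(f["R"]).T+np.array(f["t"]); k=192/np.tan(np.radians(f["fovy"])/2)
    return c[:,:2]/c[:,2:]*k+[f["cx"],f["cy"]]
def box(x0,x1,y0,y1,z0,z1): return np.array([[x,y,z] for x in(x0,x1) for y in(y0,y1) for z in(z0,z1)])/1e3
def cyl(r,z0,z1,n=24):
    a=np.arange(n)*2*np.pi/n; return np.array([[r*np.cos(t),r*np.sin(t),z] for t in a for z in(z0,z1)])/1e3
M={"tray3":[box(-59,59,-122.5,122.5,0,16)],"tray2":[box(-59,59,-82.5,82.5,0,16)],
"bracket_a":[box(-30,30,-20,20,0,6),box(-30,-24,-20,20,0,60)],
"long_block":[box(-45,45,-19,19,0,38)],"short_block":[box(-27.5,27.5,-19,19,0,38)],
"bolt":[cyl(19.6,0,14,6),cyl(9,0,70)],"coupling":[cyl(24,0,42)],"tape":[box(-33,33,-20,20,0,62)],"jar":[cyl(33,0,85)]}
def render(f,name,p,z=0):
    c,s=np.cos(p[2]),np.sin(p[2]); R=np.array([[c,-s,0],[s,c,0],[0,0,1]])
    m=np.zeros((1536,2048),np.uint8)
    for b in M[name]:
        q=(proj(f,b@R.T+[p[0],p[1],z])+.5)*4-.5
        cv2.fillConvexPoly(m,cv2.convexHull(np.round(q*16).astype(np.int32)),255,shift=4)
    return cv2.resize(m,(512,384),interpolation=cv2.INTER_AREA)/255.
def ground(f,uv,z):
    k=192/np.tan(np.radians(f["fovy"])/2); R=np.array(f["R"]);t=np.array(f["t"])
    d=R.T@np.array([(uv[0]-f["cx"])/k,(uv[1]-f["cy"])/k,1]); C=-R.T@t
    return (C+d*(z-C[2])/d[2])[:2]
def fit(F,name,obs,p0,z=0,yaws=None):
    def cost(p):
        e=0
        for n,m in obs.items():
            r=render(F[n],name,p,z); e+=np.abs(r-m).sum()/m.sum()
        return e
    best=None
    for y in (np.arange(0,2*np.pi,np.pi/6) if yaws is None else yaws):
        s=np.array([[0,0,0],[.01,0,0],[0,.01,0],[0,0,.25]])+[p0[0],p0[1],y]
        r=minimize(cost,s[0],method="Nelder-Mead",options=dict(initial_simplex=s,xatol=2e-4,fatol=1e-4,maxiter=120))
        if best is None or r.fun<best.fun: best=r
    return best.x,best.fun
E
cat > meas.py <<'E'
from fit import *
F=cams()
H={"bracket_a":20}
for name in M:
    det={n:[d for d in optics.masks_of(name,n) if d["p"]>.2] for n in F}
    for d in det["top"]:
        m=d["region"]; ys,xs=np.nonzero(m); g=ground(F["top"],(xs.mean(),ys.mean()),.02)
        # match scene detection by ground centroid
        cs=[]
        for e in det["scene"]:
            yy,xx=np.nonzero(e["region"]); h=ground(F["scene"],(xx.mean(),yy.mean()),.02); cs.append((np.hypot(*(h-g)),e))
        cs=[c for c in cs if c[0]<.06]; cs.sort(key=lambda c:c[0])
        obs={"top":m.astype(float)}
        if cs: obs["scene"]=cs[0][1]["region"].astype(float)
        sym=name in("coupling","jar"); 
        yaws=[0] if sym else np.arange(0,np.pi/3,np.pi/12) if name=="bolt" else np.arange(0,np.pi,np.pi/6) if name!="bracket_a" else None
        p,c=fit(F,name,obs,g,yaws=yaws)
        out=[]
        for n,mm in obs.items():
            r=render(F[n],name,p)>.5; out.append(round((r&(mm>0)).sum()/(r|(mm>0)).sum(),2))
        col=F["top"]["frame"][m].mean(0).astype(int)
        print(name,round(d["p"],2),np.round(p[:2]*1e3,1),"yaw %.3f"%p[2],"iou",out,"bgr",col,"px",int(m.sum()),flush=True)
E
time python3 meas.py
```

```text
tray3 0.94 [613.6 192.5] yaw 0.245 iou [np.float64(0.67), np.float64(0.7)] bgr [43 44 44] px 2250
tray3 0.92 [ 592.5 -184.4] yaw 3.283 iou [np.float64(0.98), np.float64(0.97)] bgr [41 42 42] px 3360
tray2 0.94 [622.9 156.1] yaw 3.384 iou [np.float64(0.98), np.float64(0.95)] bgr [43 44 44] px 2250
tray2 0.92 [ 597.7 -221.4] yaw 0.141 iou [np.float64(0.68), np.float64(0.73)] bgr [41 42 42] px 3360
bracket_a 0.87 [ 321.4 -122.4] yaw -0.394 iou [np.float64(0.91), np.float64(0.95)] bgr [119 102 158] px 307
bracket_a 0.61 [445.1 -57.5] yaw -0.470 iou [np.float64(0.91), np.float64(0.9)] bgr [122 122 120] px 294
bracket_a 0.54 [ 413.9 -193.9] yaw 5.761 iou [np.float64(0.88), np.float64(0.9)] bgr [117 115 113] px 281
long_block 0.97 [435.2  47.5] yaw 1.932 iou [np.float64(0.94), np.float64(0.94)] bgr [30 47 67] px 460
short_block 0.8 [370.2 311.7] yaw 0.119 iou [np.float64(0.92), np.float64(0.88)] bgr [27 43 62] px 307
short_block 0.71 [ 426.3 -308.2] yaw 1.686 iou [np.float64(0.47)] bgr [108 108 107] px 156
bolt 0.44 [ 425.7 -316.8] yaw 0.158 iou [np.float64(0.9), np.float64(0.87)] bgr [106 109 110] px 193
coupling 0.55 [398.6 193.7] yaw 0.035 iou [np.float64(0.62), np.float64(0.9)] bgr [57 61 65] px 158
coupling 0.45 [ 411.4 -191.1] yaw 0.072 iou [np.float64(0.68), np.float64(0.62)] bgr [118 117 115] px 294
tape 0.85 [772.8  -0.8] yaw -0.145 iou [np.float64(0.8), np.float64(0.76)] bgr [ 46 132 148] px 322
jar 0.93 [569.9 446.1] yaw 0.102 iou [np.float64(0.84), np.float64(0.9)] bgr [115 117 114] px 559
real	2m30.277s
user	1m55.560s
sys	1m20.767s
```

Both cameras agree well (IoU 0.9 or better for the parts and trays). Next is a helper that converts targets into tool-axis shifts.

```bash
cat > go.py <<'E'
# go.py x y z(mm) yaw : turn needed, then shift (cm) in the turned tool frame
import sys,numpy as np
from workcell import monitor
s=monitor.observe(); p=np.array(s["position"]); r=s["tool_rot"]
print("t %.2f pos"%s["clock"],np.round(p*1e3,1),"rpy",np.round(r,3),"q7 %.2f"%s["qpos"][6],"w %.1f ff %.0f F"%(s["grip_width"]*1e3,s["finger_force"]),np.round(s["force"],1))
if len(sys.argv)>4:
    x,y,z,w=map(float,sys.argv[1:5]); d=np.array([x,y,z])/10-p*100; c,n=np.cos(w),np.sin(w)
    print("wz %.3f  dx %.2f dy %.2f dz %.2f"%(-((w-r[2]+np.pi)%(2*np.pi)-np.pi),c*d[0]+n*d[1],n*d[0]-c*d[1],-d[2]))
E
python3 go.py 390.5 -180.4 130 1.049; grep -n "" /dev/null; python3 -m handwheel '[{"wz":-0.154,"dz":1,"claw":45},{"wz":-0.154,"dz":1},{"wz":-0.154,"dz":1},{"wz":-0.154,"dz":1}]' 40; python3 go.py 390.5 -180.4 130 1.049
```

```text
t 1.10 pos [ 262.1 -567.4  231.3] rpy [ 3.142 -0.     0.433] q7 -0.11 w 85.4 ff 0 F [-0.2 -0.   0. ]
wz -0.616  dx 39.95 dy -8.16 dz 10.13
t 1.10 pos [ 262.1 -567.4  231.3] rpy [ 3.142 -0.     0.433] q7 -0.11 w 85.4 ff 0 F [-0.2 -0.   0. ]
wz -0.616  dx 39.95 dy -8.16 dz 10.13schema error: expected keys dx, dy, dz, wx, wy, wz, claw
```

```bash
python3 -m handwheel '[{"dx":0,"dy":0,"dz":1,"wx":0,"wy":0,"wz":-0.154,"claw":45},{"dx":0,"dy":0,"dz":1,"wx":0,"wy":0,"wz":-0.154,"claw":45},{"dx":0,"dy":0,"dz":1,"wx":0,"wy":0,"wz":-0.154,"claw":45},{"dx":0,"dy":0,"dz":1,"wx":0,"wy":0,"wz":-0.154,"claw":45}]' 40; python3 go.py 390.5 -180.4 130 1.049
```

```text
clock: 1.6
position: [0.2621, -0.5674, 0.191]
tool_rot: [3.141, 0.0, 1.054]
force: [-0.7, -0.4, -0.0]
grip_width: 0.0384
finger_force: 0.0
t 1.60 pos [ 262.1 -567.4  191. ] rpy [3.141 0.    1.054] q7 0.42 w 38.4 ff 0 F [-0.7 -0.4 -0. ]
wz 0.005  dx 39.95 dy -8.16 dz 6.10
```

```bash
python3 -m handwheel '[{"dx":5,"dy":-1.02,"dz":0,"wx":0,"wy":0,"wz":0,"claw":45},{"dx":5,"dy":-1.02,"dz":0,"wx":0,"wy":0,"wz":0,"claw":45},{"dx":5,"dy":-1.02,"dz":0,"wx":0,"wy":0,"wz":0,"claw":45},{"dx":5,"dy":-1.02,"dz":0,"wx":0,"wy":0,"wz":0,"claw":45},{"dx":5,"dy":-1.02,"dz":0,"wx":0,"wy":0,"wz":0,"claw":45},{"dx":5,"dy":-1.02,"dz":2,"wx":0,"wy":0,"wz":0,"claw":45},{"dx":5,"dy":-1.02,"dz":2,"wx":0,"wy":0,"wz":0,"claw":45},{"dx":5,"dy":-1.02,"dz":2,"wx":0,"wy":0,"wz":0,"claw":45}]'; python3 go.py 390.5 -180.4 80 1.049
python3 - <<'E'
from fit import *
import json
F=cams(); i=F["scene"]["frame"]; cv2.imwrite("pics/s1.png",cv2.resize(i[180:330,80:280],(800,600),interpolation=cv2.INTER_CUBIC))
E
```

```text
clock: 2.6
position: [0.3913, -0.1786, 0.131]
tool_rot: [3.141, -0.0, 1.048]
force: [1.9, -0.4, -0.5]
grip_width: 0.0383
finger_force: 0.0
t 2.60 pos [ 391.3 -178.6  131. ] rpy [ 3.141 -0.     1.048] q7 -0.42 w 38.3 ff 0 F [ 1.9 -0.4 -0.5]
wz -0.001  dx -0.20 dy 0.02 dz 5.10
```

View pics/s1.png

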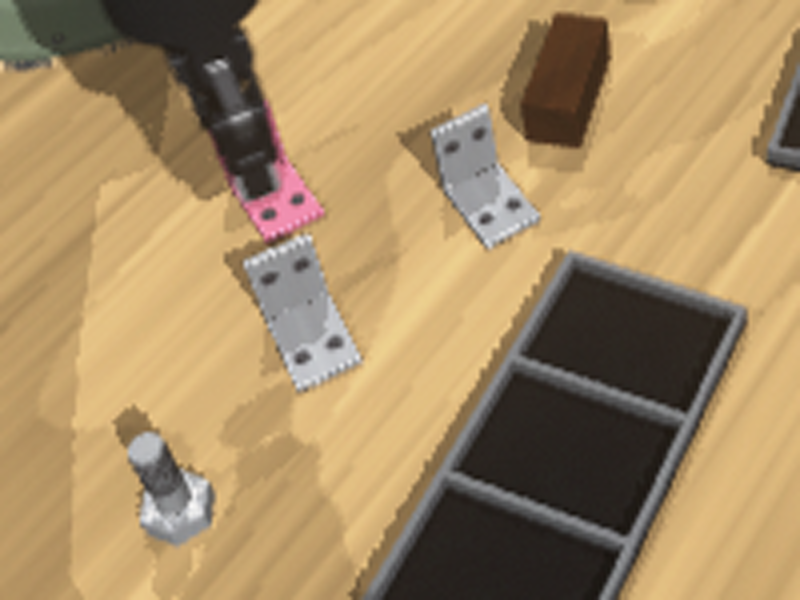

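The crop shows the fingers above and behind the front bracket. Its leg-top centre is at crop pixel (280,247) and the fingertips are near (258,190). I check both against projection.

Run:
```python
from fit import *
F=cams()
f=F["scene"]; T=lambda X:((proj(f,np.array(X)/1e3)-[80,180])*4).round(0).tolist()
print("tip",T([[391.3,-178.6,131]]))
for p in([445.1,-57.5,-.47],[413.9,-193.9,-.522],):
    c,s=np.cos(p[2]),np.sin(p[2]); L=lambda x,y,z:[p[0]+c*x-s*y,p[1]+s*x+c*y,z]
    print("legtop corners, foot end corners",T([L(-30,20,60),L(-30,-20,60),L(-24,20,60),L(-24,-20,60),L(30,20,0),L(30,-20,0)]))
print("bolt top, base",T([[425.7,-316.8,70],[425.7,-316.8,0]]))
```

```text
tip [[250.0, 163.0]]
legtop corners, foot end corners [[484.0, 100.0], [427.0, 125.0], [489.0, 105.0], [431.0, 131.0], [538.0, 220.0], [482.0, 247.0]]
legtop corners, foot end corners [[307.0, 227.0], [240.0, 255.0], [310.0, 234.0], [243.0, 262.0], [361.0, 359.0], [296.0, 389.0]]
bolt top, base [[142.0, 443.0], [178.0, 510.0]]
```

```bash
python3 -m handwheel '[{"dx":-0.2,"dy":0,"dz":2.6,"wx":0,"wy":0,"wz":0,"claw":45},{"dx":0,"dy":0,"dz":2.6,"wx":0,"wy":0,"wz":0,"claw":45},{"dx":0,"dy":0,"dz":2.6,"wx":0,"wy":0,"wz":0,"claw":45},{"dx":0,"dy":0,"dz":2.5,"wx":0,"wy":0,"wz":0,"claw":45},{"dx":0,"dy":0,"dz":0,"wx":0,"wy":0,"wz":0,"claw":0},{"dx":0,"dy":0,"dz":0,"wx":0,"wy":0,"wz":0,"claw":0},{"dx":0,"dy":0,"dz":0,"wx":0,"wy":0,"wz":0,"claw":0},{"dx":0,"dy":0,"dz":0,"wx":0,"wy":0,"wz":0,"claw":0}]' 50; python3 go.py
```

```text
clock: 3.8
position: [0.3902, -0.1821, 0.029]
tool_rot: [3.14, -0.0, 1.048]
force: [-0.9, -0.7, 10.8]
grip_width: 0.0054
finger_force: 51.8
t 3.80 pos [ 390.2 -182.1   29. ] rpy [ 3.14  -0.     1.048] q7 -0.52 w 5.4 ff 52 F [-0.9 -0.7 10.8]
```

```bash
python3 -m handwheel '[{"dx":0,"dy":0,"dz":-1,"wx":0,"wy":0,"wz":0,"claw":0},{"dx":0,"dy":0,"dz":-2,"wx":0,"wy":0,"wz":0,"claw":0},{"dx":0,"dy":0,"dz":-2,"wx":0,"wy":0,"wz":-0.11,"claw":0},{"dx":0,"dy":0,"dz":-2,"wx":0,"wy":0,"wz":-0.11,"claw":0},{"dx":0,"dy":0,"dz":0,"wx":0,"wy":0,"wz":-0.11,"claw":0},{"dx":0,"dy":0,"dz":0,"wx":0,"wy":0,"wz":-0.11,"claw":0},{"dx":0,"dy":0,"dz":0,"wx":0,"wy":0,"wz":-0.11,"claw":0},{"dx":0,"dy":0,"dz":0,"wx":0,"wy":0,"wz":-0.11,"claw":0}]' ; python3 go.py 565.8 -188.2 34 1.712
```

```text
clock: 4.8
position: [0.3898, -0.1818, 0.099]
tool_rot: [3.141, 0.001, 1.712]
force: [-0.4, -0.1, -1.2]
grip_width: 0.0053
finger_force: 49.7
t 4.80 pos [ 389.8 -181.8   99. ] rpy [3.141e+00 1.000e-03 1.712e+00] q7 0.06 w 5.3 ff 50 F [-0.4 -0.1 -1.2]
wz 0.000  dx -3.11 dy 17.34 dz 6.50
```

```bash
python3 -m handwheel '[{"dx":-0.6,"dy":3.3,"dz":0,"wx":0,"wy":0,"wz":0,"claw":0},{"dx":-0.6,"dy":3.4,"dz":0,"wx":0,"wy":0,"wz":0,"claw":0},{"dx":-0.6,"dy":3.5,"dz":0,"wx":0,"wy":0,"wz":0,"claw":0},{"dx":-0.6,"dy":3.5,"dz":0,"wx":0,"wy":0,"wz":0,"claw":0},{"dx":-0.7,"dy":3.6,"dz":0,"wx":0,"wy":0,"wz":0,"claw":0},{"dx":0,"dy":0,"dz":2,"wx":0,"wy":0,"wz":0,"claw":0},{"dx":0,"dy":0,"dz":0,"wx":0,"wy":0,"wz":0,"claw":0}]' ; python3 go.py 565.8 -188.2 34 1.712
python3 - <<'E'
from fit import *
F=cams(); i=F["scene"]["frame"]; cv2.imwrite("pics/s2.png",cv2.resize(i[180:360,150:390],(800,600),interpolation=cv2.INTER_CUBIC))
E
```

```text
clock: 5.68
position: [0.5639, -0.1884, 0.0773]
tool_rot: [-3.139, -0.001, 1.709]
force: [-0.7, 0.7, -2.0]
grip_width: 0.0046
finger_force: 49.9
t 5.67 pos [ 563.9 -188.4   77.3] rpy [-3.139e+00 -1.000e-03  1.709e+00] q7 0.02 w 4.6 ff 50 F [-0.7  0.7 -2. ]
wz -0.003  dx -0.00 dy 0.19 dz 4.33
```

View pics/s2.png

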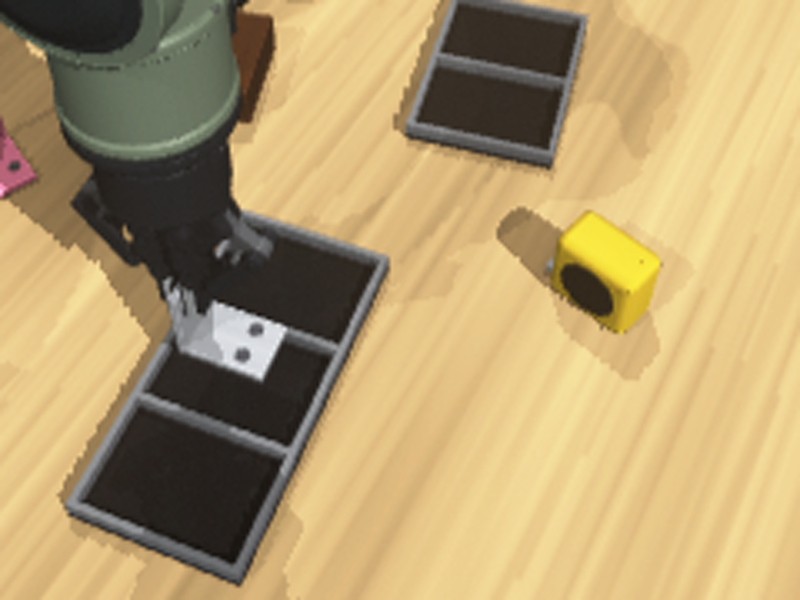

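The crop shows the bracket held level above the middle bay of tray3, so I lower it.

```bash
python3 -m handwheel '[{"dx":0,"dy":0.2,"dz":1.5,"wx":0,"wy":0,"wz":0,"claw":0},{"dx":0,"dy":0,"dz":1.5,"wx":0,"wy":0,"wz":0,"claw":0},{"dx":0,"dy":0,"dz":0.8,"wx":0,"wy":0,"wz":0,"claw":0},{"dx":0,"dy":0,"dz":0.3,"wx":0,"wy":0,"wz":0,"claw":0},{"dx":0,"dy":0,"dz":0.1,"wx":0,"wy":0,"wz":0,"claw":0},{"dx":0,"dy":0,"dz":0,"wx":0,"wy":0,"wz":0,"claw":0}]' ; python3 go.py 565.8 -188.2 34 1.712
```

```text
clock: 6.52
position: [0.5676, -0.1884, 0.0365]
tool_rot: [3.141, 0.0, 1.709]
force: [-0.1, 0.2, -2.9]
grip_width: 0.0053
finger_force: 49.8
t 6.53 pos [ 567.6 -188.4   36.5] rpy [3.141 0.    1.709] q7 -0.01 w 5.3 ff 50 F [-0.1  0.2 -2.9]
wz -0.003  dx 0.04 dy -0.17 dz 0.25
```

```bash
for i in 1; do python3 -m handwheel '[{"dx":0,"dy":0,"dz":0.1,"wx":0,"wy":0,"wz":0,"claw":0},{"dx":0,"dy":0,"dz":0,"wx":0,"wy":0,"wz":0,"claw":0}]' | grep -E "force|pos"; python3 -m handwheel '[{"dx":0,"dy":0,"dz":0.1,"wx":0,"wy":0,"wz":0,"claw":0},{"dx":0,"dy":0,"dz":0,"wx":0,"wy":0,"wz":0,"claw":0}]' | grep -E "force|pos" ; done
```

```text
position: [0.5675, -0.1884, 0.0354]
force: [0.1, -0.5, -2.3]
finger_force: 49.8
position: [0.5674, -0.1883, 0.0343]
force: [0.0, 0.0, -2.3]
finger_force: 49.8
```

```bash
for i in 1; do python3 -m handwheel '[{"dx":0,"dy":0,"dz":0.1,"wx":0,"wy":0,"wz":0,"claw":0},{"dx":0,"dy":0,"dz":0,"wx":0,"wy":0,"wz":0,"claw":0}]' | grep -E "force|pos"; python3 -m handwheel '[{"dx":0,"dy":0,"dz":0.1,"wx":0,"wy":0,"wz":0,"claw":0},{"dx":0,"dy":0,"dz":0,"wx":0,"wy":0,"wz":0,"claw":0}]' | grep -E "force|pos" ; done
```

```text
position: [0.5675, -0.1884, 0.0341]
force: [-5.5, 1.5, 14.6]
finger_force: 52.5
position: [0.5675, -0.1884, 0.034]
force: [-12.7, 3.1, 34.7]
finger_force: 55.6
```

The bracket is on the bay floor. I back off 1 mm, release and rise.

```bash
python3 -m handwheel '[{"dx":0,"dy":0,"dz":-0.15,"wx":0,"wy":0,"wz":0,"claw":0},{"dx":0,"dy":0,"dz":0,"wx":0,"wy":0,"wz":0,"claw":40},{"dx":0,"dy":0,"dz":0,"wx":0,"wy":0,"wz":0,"claw":40},{"dx":0,"dy":0,"dz":0,"wx":0,"wy":0,"wz":0,"claw":40},{"dx":0,"dy":0,"dz":-2.5,"wx":0,"wy":0,"wz":0,"claw":40},{"dx":0,"dy":0,"dz":-4,"wx":0,"wy":0,"wz":0,"claw":40},{"dx":0,"dy":0,"dz":-4,"wx":0,"wy":0,"wz":-0.11,"claw":80},{"dx":0,"dy":0,"dz":0,"wx":0,"wy":0,"wz":-0.113,"claw":80}]' ; python3 go.py 435.2 47.5 80 1.932
```

```text
clock: 8.52
position: [0.5689, -0.1887, 0.1417]
tool_rot: [3.138, 0.003, 1.935]
force: [0.4, -0.0, -1.0]
grip_width: 0.0677
finger_force: 0.0
t 8.53 pos [ 568.9 -188.7  141.7] rpy [3.138e+00 3.000e-03 1.935e+00] q7 0.25 w 67.7 ff 0 F [ 0.4 -0.  -1. ]
wz 0.003  dx 26.82 dy -4.16 dz 6.17
```

```bash
python3 -m handwheel '[{"dx":4.2,"dy":-0.7,"dz":0,"wx":0,"wy":0,"wz":0,"claw":80},{"dx":4.5,"dy":-0.7,"dz":0,"wx":0,"wy":0,"wz":0,"claw":80},{"dx":4.5,"dy":-0.7,"dz":0,"wx":0,"wy":0,"wz":0,"claw":80},{"dx":4.5,"dy":-0.7,"dz":0,"wx":0,"wy":0,"wz":0,"claw":80},{"dx":4.6,"dy":-0.7,"dz":2,"wx":0,"wy":0,"wz":0,"claw":80},{"dx":4.5,"dy":-0.66,"dz":2,"wx":0,"wy":0,"wz":0,"claw":80},{"dx":0,"dy":0,"dz":2,"wx":0,"wy":0,"wz":0,"claw":80},{"dx":0,"dy":0,"dz":0,"wx":0,"wy":0,"wz":0,"claw":80}]' ; python3 go.py 435.2 47.5 10 1.932
python3 - <<'E'
from fit import *
F=cams(); i=F["scene"]["frame"]; cv2.imwrite("pics/s3.png",cv2.resize(i[150:330,130:370],(800,600),interpolation=cv2.INTER_CUBIC))
E
```

```text
clock: 9.52
position: [0.4332, 0.048, 0.0781]
tool_rot: [-3.14, -0.0, 1.933]
force: [-0.1, -0.5, 0.8]
grip_width: 0.0685
finger_force: 0.0
t 9.53 pos [433.2  48.   78.1] rpy [-3.14  -0.     1.933] q7 -0.35 w 68.5 ff 0 F [-0.1 -0.5  0.8]
wz 0.001  dx -0.11 dy 0.17 dz 6.81
```

View pics/s3.png

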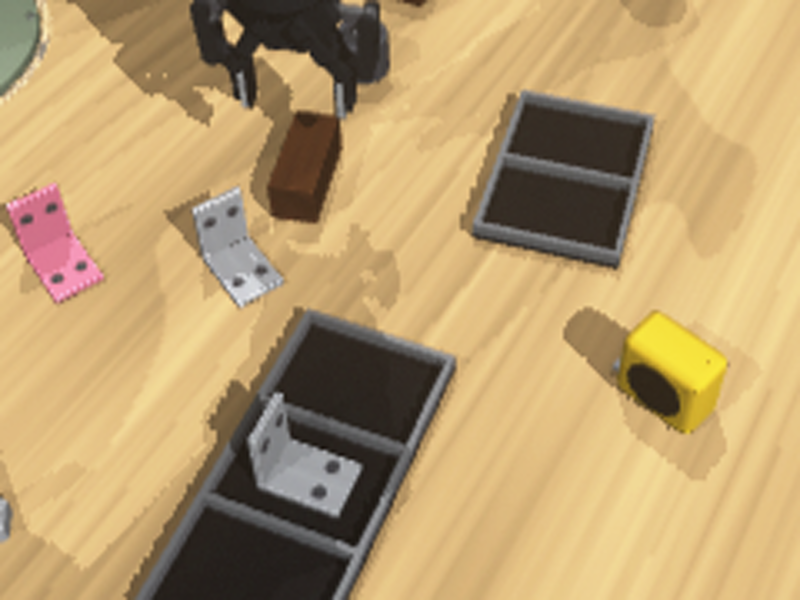

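The bracket stands flat inside the middle bay, and the fingers straddle the long block at crop pixel (305,165). I descend and grip.

```bash
python3 -m handwheel '[{"dx":-0.1,"dy":0.1,"dz":2,"wx":0,"wy":0,"wz":0,"claw":80},{"dx":0,"dy":0,"dz":2,"wx":0,"wy":0,"wz":0,"claw":80},{"dx":0,"dy":0,"dz":2,"wx":0,"wy":0,"wz":0,"claw":80},{"dx":0,"dy":0,"dz":0.7,"wx":0,"wy":0,"wz":0,"claw":80},{"dx":0,"dy":0,"dz":0,"wx":0,"wy":0,"wz":0,"claw":20},{"dx":0,"dy":0,"dz":0,"wx":0,"wy":0,"wz":0,"claw":20},{"dx":0,"dy":0,"dz":0,"wx":0,"wy":0,"wz":0,"claw":20},{"dx":0,"dy":0,"dz":0,"wx":0,"wy":0,"wz":0,"claw":20}]' 40; python3 go.py
```

```text
clock: 10.62
position: [0.4356, 0.047, 0.0127]
tool_rot: [3.14, 0.0, 1.931]
force: [-0.5, 0.8, 5.8]
grip_width: 0.0377
finger_force: 39.8
t 10.62 pos [435.6  47.   12.7] rpy [3.14  0.    1.931] q7 -0.48 w 37.7 ff 40 F [-0.5  0.8  5.8]
```

```bash
python3 -m handwheel '[{"dx":0,"dy":0,"dz":-1,"wx":0,"wy":0,"wz":0,"claw":20},{"dx":0,"dy":0,"dz":-4,"wx":0,"wy":0,"wz":-0.16,"claw":20},{"dx":0,"dy":0,"dz":-4,"wx":0,"wy":0,"wz":-0.17,"claw":20},{"dx":0,"dy":0,"dz":0,"wx":0,"wy":0,"wz":-0.17,"claw":20},{"dx":0,"dy":0,"dz":0,"wx":0,"wy":0,"wz":-0.17,"claw":20},{"dx":0,"dy":0,"dz":0,"wx":0,"wy":0,"wz":-0.17,"claw":20},{"dx":0,"dy":0,"dz":0,"wx":0,"wy":0,"wz":-0.17,"claw":20},{"dx":0,"dy":0,"dz":0,"wx":0,"wy":0,"wz":-0.17,"claw":20}]'; python3 -m handwheel '[{"dx":0,"dy":0,"dz":0,"wx":0,"wy":0,"wz":-0.17,"claw":20},{"dx":0,"dy":0,"dz":0,"wx":0,"wy":0,"wz":0,"claw":20}]' >/dev/null;  python3 go.py 581.3 -105.2 17.5 3.283
```

```text
clock: 11.62
position: [0.4353, 0.0467, 0.1028]
tool_rot: [-3.141, 0.001, 3.117]
force: [-0.3, -0.3, -1.9]
grip_width: 0.0374
finger_force: 40.6
t 11.88 pos [435.2  46.7 102.5] rpy [-3.141  0.    -3.003] q7 0.78 w 37.4 ff 41 F [ 0.9 -0.3 -0.5]
wz -0.003  dx -12.32 dy -17.10 dz 8.50
```

```bash
python3 -m handwheel '[{"dx":-2.3,"dy":-3.2,"dz":0,"wx":0,"wy":0,"wz":0,"claw":20},{"dx":-2.5,"dy":-3.4,"dz":0,"wx":0,"wy":0,"wz":0,"claw":20},{"dx":-2.5,"dy":-3.5,"dz":0,"wx":0,"wy":0,"wz":0,"claw":20},{"dx":-2.5,"dy":-3.5,"dz":0,"wx":0,"wy":0,"wz":0,"claw":20},{"dx":-2.5,"dy":-3.5,"dz":2,"wx":0,"wy":0,"wz":0,"claw":20},{"dx":0,"dy":0,"dz":3,"wx":0,"wy":0,"wz":0,"claw":20},{"dx":0,"dy":0,"dz":0,"wx":0,"wy":0,"wz":0,"claw":20},{"dx":0,"dy":0,"dz":0,"wx":0,"wy":0,"wz":0,"claw":20}]';  python3 go.py 581.3 -105.2 17.5 3.283
python3 - <<'E'
from fit import *
F=cams(); i=F["scene"]["frame"]; cv2.imwrite("pics/s4.png",cv2.resize(i[180:360,150:390],(800,600),interpolation=cv2.INTER_CUBIC))
E
```

```text
clock: 12.88
position: [0.5811, -0.1045, 0.0532]
tool_rot: [-3.141, 0.001, -3.002]
force: [-0.0, 1.1, -1.6]
grip_width: 0.0373
finger_force: 40.5
t 12.88 pos [ 581.1 -104.5   53.2] rpy [-3.141e+00  1.000e-03 -3.002e+00] q7 1.15 w 37.3 ff 40 F [-0.   1.1 -1.6]
wz -0.002  dx -0.01 dy -0.07 dz 3.57
```

View pics/s4.png

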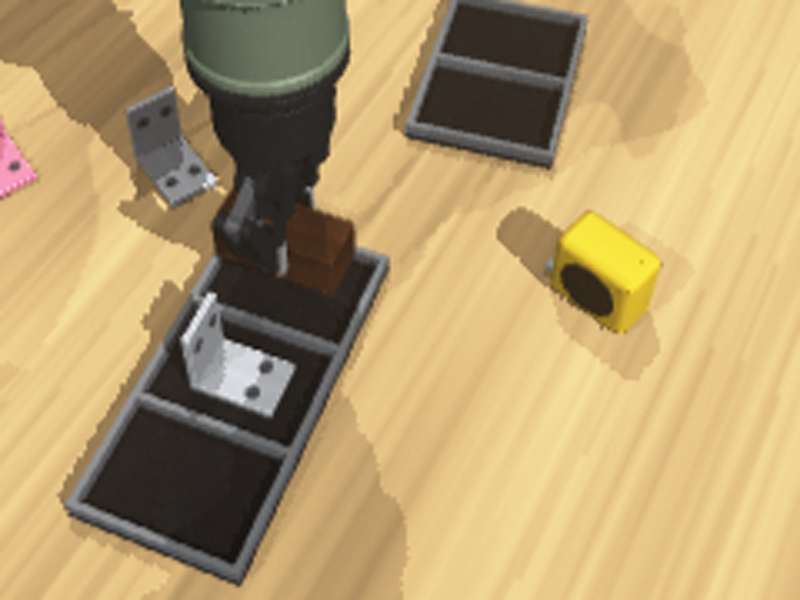

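The block is held level over the upper bay of tray3, with its far end at about crop pixels (300-355, 210-295). I check that end against projection before lowering.

```bash
python3 - <<'E'
from fit import *
F=cams(); f=F["scene"]; p=[581.1,-104.9,.139]; c,s=np.cos(p[2]),np.sin(p[2])
L=lambda x,y,z:[p[0]+c*x-s*y,p[1]+s*x+c*y,z]
T=lambda X:((proj(f,np.array(X)/1e3)-[150,180])*10/3).round(0).tolist()
print(T([L(45,19,78.7),L(45,-19,78.7),L(45,19,40.7),L(45,-19,40.7)]))
E
python3 -m handwheel '[{"dx":0,"dy":0,"dz":2,"wx":0,"wy":0,"wz":0,"claw":20},{"dx":0,"dy":0,"dz":0.8,"wx":0,"wy":0,"wz":0,"claw":20},{"dx":0,"dy":0,"dz":0.4,"wx":0,"wy":0,"wz":0,"claw":20},{"dx":0,"dy":0,"dz":0,"wx":0,"wy":0,"wz":0,"claw":20}]'|grep -E "pos|force"; python3 -m handwheel '[{"dx":0,"dy":0,"dz":0.1,"wx":0,"wy":0,"wz":0,"claw":20},{"dx":0,"dy":0,"dz":0.1,"wx":0,"wy":0,"wz":0,"claw":20},{"dx":0,"dy":0,"dz":0,"wx":0,"wy":0,"wz":0,"claw":20}]'|grep -E "pos|force"
```

```text
[[355.0, 218.0], [333.0, 262.0], [356.0, 252.0], [334.0, 295.0]]
position: [0.5807, -0.1048, 0.0195]
force: [0.6, 0.5, -1.4]
finger_force: 40.5
position: [0.5809, -0.105, 0.0178]
force: [0.2, -0.1, -1.5]
finger_force: 40.5
```

```bash
python3 -m handwheel '[{"dx":0,"dy":0,"dz":0.1,"wx":0,"wy":0,"wz":0,"claw":20},{"dx":0,"dy":0,"dz":0,"wx":0,"wy":0,"wz":0,"claw":20}]'|grep -E "pos|force"; python3 -m handwheel '[{"dx":0,"dy":0,"dz":0.1,"wx":0,"wy":0,"wz":0,"claw":20},{"dx":0,"dy":0,"dz":0,"wx":0,"wy":0,"wz":0,"claw":20}]'|grep -E "pos|force"
```

```text
position: [0.5809, -0.1051, 0.0177]
force: [-7.4, -0.3, 17.1]
finger_force: 42.7
position: [0.5811, -0.1051, 0.0176]
force: [-12.8, -1.2, 34.7]
finger_force: 44.8
```

```bash
python3 -m handwheel '[{"dx":0,"dy":0,"dz":-0.15,"wx":0,"wy":0,"wz":0,"claw":20},{"dx":0,"dy":0,"dz":0,"wx":0,"wy":0,"wz":0,"claw":65},{"dx":0,"dy":0,"dz":0,"wx":0,"wy":0,"wz":0,"claw":65},{"dx":0,"dy":0,"dz":-1.5,"wx":0,"wy":0,"wz":0,"claw":65},{"dx":0,"dy":0,"dz":-4,"wx":0,"wy":0,"wz":0,"claw":65},{"dx":0,"dy":0,"dz":-4,"wx":0,"wy":0,"wz":0.16,"claw":55},{"dx":0,"dy":0,"dz":-3,"wx":0,"wy":0,"wz":0.16,"claw":55},{"dx":0,"dy":0,"dz":0,"wx":0,"wy":0,"wz":0.16,"claw":55}]';python3 -m handwheel '[{"dx":0,"dy":0,"dz":0,"wx":0,"wy":0,"wz":0.16,"claw":55},{"dx":0,"dy":0,"dz":0,"wx":0,"wy":0,"wz":0.16,"claw":55}]' >/dev/null;  python3 go.py 425.7 -316.8 30 2.483
python3 - <<'E'
from fit import *
F=cams(); i=F["scene"]["frame"]; cv2.imwrite("pics/s5.png",cv2.resize(i[200:380,80:320],(800,600),interpolation=cv2.INTER_CUBIC))
E
```

```text
clock: 15.45
position: [0.582, -0.1049, 0.1456]
tool_rot: [3.141, 0.004, 2.796]
force: [0.2, -0.1, -0.0]
grip_width: 0.0471
finger_force: 0.0
t 15.70 pos [ 580.9 -104.8  143.4] rpy [3.141 0.    2.477] q7 0.55 w 46.7 ff 0 F [-0.9 -0.2 -0.3]
wz -0.006  dx -0.70 dy -26.26 dz 11.34
```

View pics/s5.png

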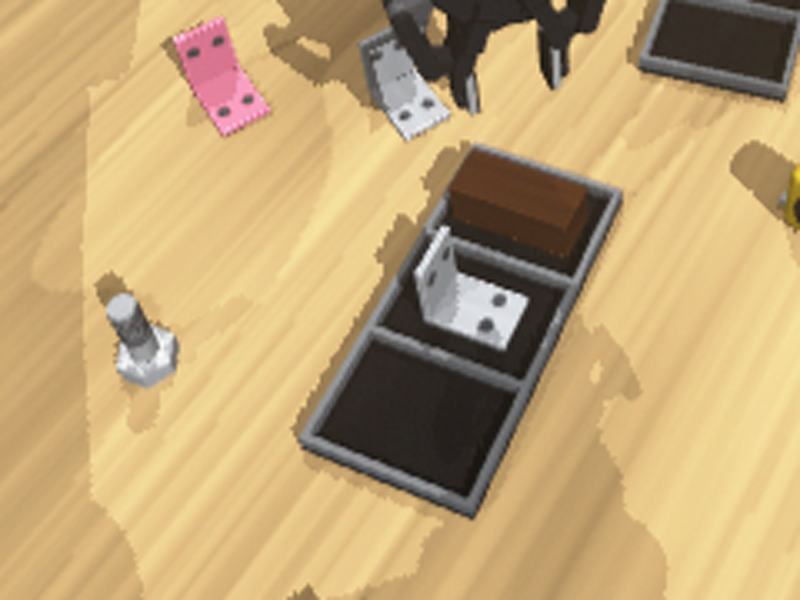

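The long block lies in the upper bay and the bracket in the middle one. The bolt top is at full-image pixel (116.7,291.4), which I use to refine its position.

Run:
```python
from fit import *
F=cams()
print(ground(F["scene"],(116.3,291),.07))
i=F["top"]["frame"]; cv2.imwrite("pics/t1.png",cv2.resize(i[210:270,360:440],(800,600),interpolation=cv2.INTER_CUBIC))
print(proj(F["top"],np.array([[.4257,-.3168,.07],[.4257,-.3168,.014]])), "crop",(proj(F["top"],np.array([[.4257,-.3168,.07],[.4257,-.3168,.014]]))-[360,210])*10+5)
```

```text
[ 0.42746705 -0.31623643]
[[409.24161063 236.39535309]
 [402.28572268 237.40516308]] crop [[497.4161063  268.95353094]
 [427.85722678 279.05163078]]
```

View pics/t1.png

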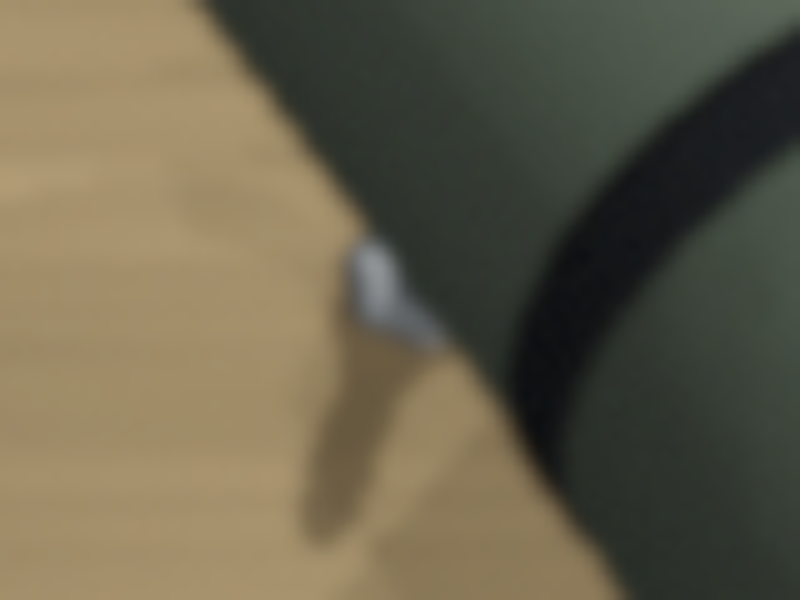

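The arm hides most of the bolt in the top view, so I use the mean of the two estimates, (426.5,-316.5).

```bash
python3 -m handwheel '[{"dx":-0.15,"dy":-4.2,"dz":0,"wx":0,"wy":0,"wz":0,"claw":55},{"dx":-0.15,"dy":-4.4,"dz":0,"wx":0,"wy":0,"wz":0,"claw":55},{"dx":-0.15,"dy":-4.4,"dz":0,"wx":0,"wy":0,"wz":0,"claw":55},{"dx":-0.1,"dy":-4.4,"dz":0,"wx":0,"wy":0,"wz":0,"claw":55},{"dx":-0.15,"dy":-4.4,"dz":0,"wx":0,"wy":0,"wz":0,"claw":55},{"dx":0,"dy":-4.4,"dz":2,"wx":0,"wy":0,"wz":0,"claw":55},{"dx":0,"dy":0,"dz":2,"wx":0,"wy":0,"wz":0,"claw":55},{"dx":0,"dy":0,"dz":0,"wx":0,"wy":0,"wz":0,"claw":55}]';  python3 go.py 426.5 -316.5 30 2.483
python3 - <<'E'
from fit import *
F=cams(); i=F["scene"]["frame"]; cv2.imwrite("pics/s6.png",cv2.resize(i[200:350,60:260],(800,600),interpolation=cv2.INTER_CUBIC))
E
```

```text
clock: 16.9
position: [0.4256, -0.3154, 0.1014]
tool_rot: [3.141, -0.002, 2.484]
force: [-0.2, 0.3, 0.3]
grip_width: 0.0468
finger_force: 0.0
t 16.90 pos [ 425.6 -315.4  101.4] rpy [ 3.141e+00 -2.000e-03  2.484e+00] q7 0.94 w 46.8 ff 0 F [-0.2  0.3  0.3]
wz 0.001  dx -0.14 dy -0.04 dz 7.14
```

View pics/s6.png

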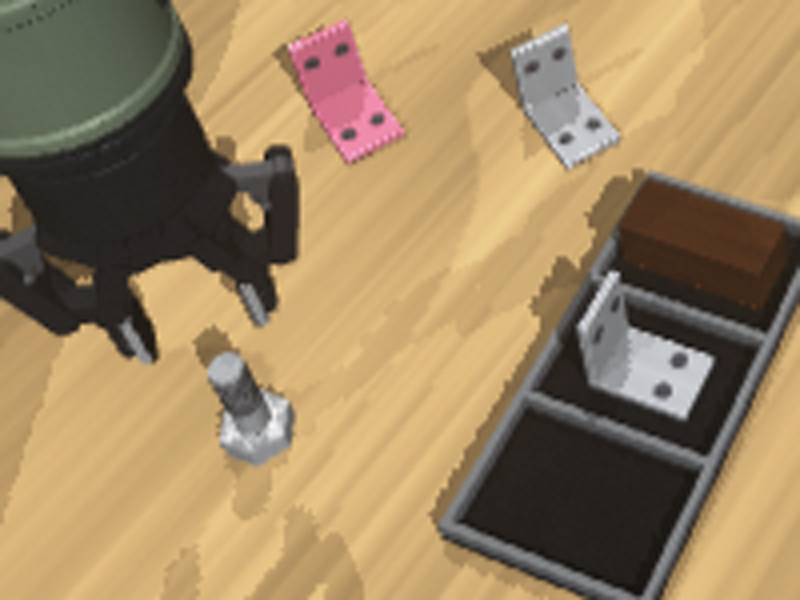

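The fingers sit either side of the bolt, with the pads' midpoint at crop pixel (205,340) and the bolt top at (230,362). This fits the projected vertical, so I descend.

```bash
python3 -m handwheel '[{"dx":-0.1,"dy":0,"dz":2,"wx":0,"wy":0,"wz":0,"claw":55},{"dx":0,"dy":0,"dz":2,"wx":0,"wy":0,"wz":0,"claw":55},{"dx":0,"dy":0,"dz":2,"wx":0,"wy":0,"wz":0,"claw":55},{"dx":0,"dy":0,"dz":1.1,"wx":0,"wy":0,"wz":0,"claw":55},{"dx":0,"dy":0,"dz":0,"wx":0,"wy":0,"wz":0,"claw":5},{"dx":0,"dy":0,"dz":0,"wx":0,"wy":0,"wz":0,"claw":5},{"dx":0,"dy":0,"dz":0,"wx":0,"wy":0,"wz":0,"claw":5},{"dx":0,"dy":0,"dz":0,"wx":0,"wy":0,"wz":0,"claw":5}]' 50; python3 -m handwheel '[{"dx":0,"dy":0,"dz":-1,"wx":0,"wy":0,"wz":0,"claw":5},{"dx":0,"dy":0,"dz":-3,"wx":0,"wy":0,"wz":0,"claw":5},{"dx":0,"dy":0,"dz":-3,"wx":0,"wy":0,"wz":0,"claw":5},{"dx":0,"dy":0,"dz":0,"wx":0,"wy":0,"wz":0,"claw":5}]'; python3 go.py 603.7 -263.6 35 2.483
```

```text
clock: 18.0
position: [0.4266, -0.3172, 0.0316]
tool_rot: [-3.141, 0.0, 2.482]
force: [-0.7, -0.1, -0.9]
grip_width: 0.017
finger_force: 48.7
clock: 18.5
position: [0.4274, -0.3176, 0.1037]
tool_rot: [-3.141, 0.003, 2.481]
force: [0.5, -0.2, -1.5]
grip_width: 0.0167
finger_force: 48.8
t 18.50 pos [ 427.4 -317.6  103.7] rpy [-3.141e+00  3.000e-03  2.481e+00] q7 0.94 w 16.7 ff 49 F [ 0.5 -0.2 -1.5]
wz -0.002  dx -10.63 dy 15.06 dz 6.87
```

```bash
python3 -m handwheel '[{"dx":-2.6,"dy":3.6,"dz":0,"wx":0,"wy":0,"wz":0,"claw":5},{"dx":-2.7,"dy":3.8,"dz":0,"wx":0,"wy":0,"wz":0,"claw":5},{"dx":-2.7,"dy":3.8,"dz":0,"wx":0,"wy":0,"wz":0,"claw":5},{"dx":-2.6,"dy":3.8,"dz":0,"wx":0,"wy":0,"wz":0,"claw":5},{"dx":0,"dy":0,"dz":2,"wx":0,"wy":0,"wz":0,"claw":5},{"dx":0,"dy":0,"dz":2,"wx":0,"wy":0,"wz":0,"claw":5},{"dx":0,"dy":0,"dz":2,"wx":0,"wy":0,"wz":0,"claw":5},{"dx":0,"dy":0,"dz":0,"wx":0,"wy":0,"wz":0,"claw":5}]'; python3 go.py 603.7 -263.6 35 2.483;  python3 -m handwheel '[{"dx":0,"dy":0,"dz":0.2,"wx":0,"wy":0,"wz":0,"claw":5},{"dx":0,"dy":0,"dz":0.1,"wx":0,"wy":0,"wz":0,"claw":5},{"dx":0,"dy":0,"dz":0,"wx":0,"wy":0,"wz":0,"claw":5}]'|grep -E "pos|force"
```

```text
clock: 19.5
position: [0.6007, -0.2636, 0.0394]
tool_rot: [-3.141, -0.003, 2.481]
force: [-0.4, -1.7, -2.0]
grip_width: 0.0166
finger_force: 49.0
t 19.50 pos [ 600.7 -263.6   39.4] rpy [-3.141e+00 -3.000e-03  2.481e+00] q7 0.76 w 16.6 ff 49 F [-0.4 -1.7 -2. ]
wz -0.002  dx -0.24 dy 0.19 dz 0.44
position: [0.6024, -0.2635, 0.0387]
force: [0.0, 0.3, -1.7]
finger_force: 49.0
```

```bash
python3 -m handwheel '[{"dx":0,"dy":0,"dz":0.1,"wx":0,"wy":0,"wz":0,"claw":5},{"dx":0,"dy":0,"dz":0.1,"wx":0,"wy":0,"wz":0,"claw":5},{"dx":0,"dy":0,"dz":0,"wx":0,"wy":0,"wz":0,"claw":5}]'|grep -E "pos|force";  python3 -m handwheel '[{"dx":0,"dy":0,"dz":0.1,"wx":0,"wy":0,"wz":0,"claw":5},{"dx":0,"dy":0,"dz":0,"wx":0,"wy":0,"wz":0,"claw":5}]'|grep -E "pos|force"
```

```text
position: [0.6024, -0.2634, 0.0366]
force: [-1.6, -0.5, 3.8]
finger_force: 49.7
position: [0.6025, -0.2634, 0.0365]
force: [-7.0, 1.7, 18.7]
finger_force: 51.4
```

```bash
python3 go.py
```

```text
t 20.50 pos [ 602.5 -263.4   36.5] rpy [-3.141e+00  1.000e-03  2.482e+00] q7 0.76 w 16.9 ff 51 F [-7.   1.7 18.7]
```

```bash
python3 -m handwheel '[{"dx":0,"dy":0,"dz":-0.1,"wx":0,"wy":0,"wz":0,"claw":5},{"dx":0,"dy":0,"dz":0,"wx":0,"wy":0,"wz":0,"claw":45},{"dx":0,"dy":0,"dz":0,"wx":0,"wy":0,"wz":0,"claw":45},{"dx":0,"dy":0,"dz":0,"wx":0,"wy":0,"wz":0,"claw":45},{"dx":0,"dy":0,"dz":-2.5,"wx":0,"wy":0,"wz":0,"claw":45},{"dx":0,"dy":0,"dz":-4,"wx":0,"wy":0,"wz":0,"claw":45},{"dx":0,"dy":0,"dz":-4,"wx":0,"wy":0,"wz":0.17,"claw":45},{"dx":0,"dy":0,"dz":0,"wx":0,"wy":0,"wz":0.17,"claw":45}]'>/dev/null; python3 -m handwheel '[{"dx":0,"dy":0,"dz":0,"wx":0,"wy":0,"wz":0.17,"claw":45},{"dx":0,"dy":0,"dz":0,"wx":0,"wy":0,"wz":0.17,"claw":45},{"dx":0,"dy":0,"dz":0,"wx":0,"wy":0,"wz":0.17,"claw":45},{"dx":0,"dy":0,"dz":0,"wx":0,"wy":0,"wz":0.17,"claw":45},{"dx":0,"dy":0,"dz":0,"wx":0,"wy":0,"wz":0.17,"claw":45},{"dx":0,"dy":0,"dz":0,"wx":0,"wy":0,"wz":0.18,"claw":45},{"dx":0,"dy":0,"dz":0,"wx":0,"wy":0,"wz":0,"claw":45}]' >/dev/null;  python3 go.py 421 -45.3 110 1.101
python3 - <<'E'
from fit import *
F=cams(); i=F["scene"]["frame"]; cv2.imwrite("pics/s7.png",cv2.resize(i[180:330,140:340],(800,600),interpolation=cv2.INTER_CUBIC))
f=F["scene"]; T=lambda X:((proj(f,np.array(X)/1e3)-[140,180])*4).round(0).tolist()
p=[445.1,-57.5,-.47]; c,s=np.cos(p[2]),np.sin(p[2]); L=lambda x,y,z:[p[0]+c*x-s*y,p[1]+s*x+c*y,z]
print(T([L(-30,20,60),L(-30,-20,60),L(-24,20,60),L(-24,-20,60),L(30,20,0),L(30,-20,0)]))
E
```

```text
t 22.38 pos [ 602.7 -263.   142.9] rpy [ 3.14  -0.     1.113] q7 -0.35 w 38.1 ff 0 F [0.5 0.7 0.1]
wz 0.012  dx 11.19 dy -26.06 dz 3.29
[[244.0, 100.0], [187.0, 125.0], [249.0, 105.0], [191.0, 131.0], [298.0, 220.0], [242.0, 247.0]]
```

View pics/s7.png

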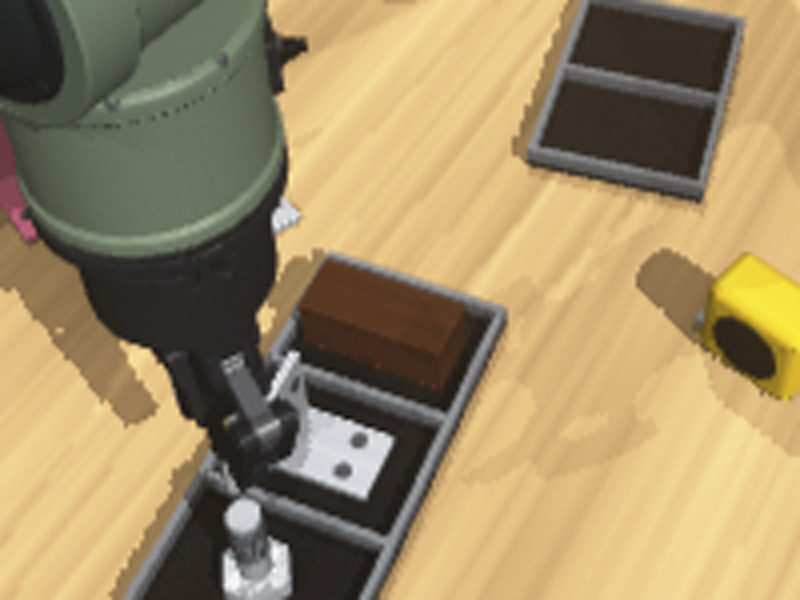

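The bolt stands upright in the lower bay and the long block and bracket have not moved. Next is the second bracket.

```bash
python3 -m handwheel '[{"dx":1.6,"dy":-3.7,"dz":0,"wx":0,"wy":0,"wz":0.012,"claw":45},{"dx":1.6,"dy":-3.7,"dz":0,"wx":0,"wy":0,"wz":0,"claw":45},{"dx":1.6,"dy":-3.7,"dz":0,"wx":0,"wy":0,"wz":0,"claw":45},{"dx":1.6,"dy":-3.7,"dz":0,"wx":0,"wy":0,"wz":0,"claw":45},{"dx":1.6,"dy":-3.7,"dz":0,"wx":0,"wy":0,"wz":0,"claw":45},{"dx":1.6,"dy":-3.8,"dz":1,"wx":0,"wy":0,"wz":0,"claw":45},{"dx":1.6,"dy":-3.8,"dz":2,"wx":0,"wy":0,"wz":0,"claw":45},{"dx":0,"dy":0,"dz":0,"wx":0,"wy":0,"wz":0,"claw":45}]' >/dev/null; python3 -m handwheel '[{"dx":0,"dy":0,"dz":0,"wx":0,"wy":0,"wz":0,"claw":45}]' >/dev/null; python3 go.py 421 -45.3 29 1.101
```

```text
t 23.60 pos [420.8 -45.5 111.7] rpy [ 3.141 -0.     1.102] q7 -0.79 w 38.3 ff 0 F [ 0.3 -1.3  0.7]
wz 0.001  dx 0.03 dy 0.01 dz 8.27
```

```bash
python3 -m handwheel '[{"dx":0,"dy":0,"dz":2.5,"wx":0,"wy":0,"wz":0,"claw":45},{"dx":0,"dy":0,"dz":2.5,"wx":0,"wy":0,"wz":0,"claw":45},{"dx":0,"dy":0,"dz":2.2,"wx":0,"wy":0,"wz":0,"claw":45},{"dx":0,"dy":0,"dz":1,"wx":0,"wy":0,"wz":0,"claw":45},{"dx":0,"dy":0,"dz":0,"wx":0,"wy":0,"wz":0,"claw":0},{"dx":0,"dy":0,"dz":0,"wx":0,"wy":0,"wz":0,"claw":0},{"dx":0,"dy":0,"dz":0,"wx":0,"wy":0,"wz":0,"claw":0},{"dx":0,"dy":0,"dz":0,"wx":0,"wy":0,"wz":0,"claw":0}]' 50; python3 -m handwheel '[{"dx":0,"dy":0,"dz":-1,"wx":0,"wy":0,"wz":0,"claw":0},{"dx":0,"dy":0,"dz":-3,"wx":0,"wy":0,"wz":0,"claw":0},{"dx":0,"dy":0,"dz":-3,"wx":0,"wy":0,"wz":-0.14,"claw":0},{"dx":0,"dy":0,"dz":0,"wx":0,"wy":0,"wz":-0.14,"claw":0},{"dx":0,"dy":0,"dz":0,"wx":0,"wy":0,"wz":-0.14,"claw":0},{"dx":0,"dy":0,"dz":0,"wx":0,"wy":0,"wz":-0.14,"claw":0},{"dx":0,"dy":0,"dz":0,"wx":0,"wy":0,"wz":-0.15,"claw":0},{"dx":0,"dy":0,"dz":0,"wx":0,"wy":0,"wz":0,"claw":0}]'; python3 go.py 606.3 110.8 34 1.813
```

```text
clock: 24.6
position: [0.4206, -0.0456, 0.0299]
tool_rot: [3.14, -0.0, 1.1]
force: [-0.3, -1.0, 9.1]
grip_width: 0.0051
finger_force: 51.9
clock: 25.6
position: [0.4201, -0.0457, 0.0998]
tool_rot: [3.141, 0.0, 1.809]
force: [0.3, 0.1, -1.7]
grip_width: 0.0052
finger_force: 50.4
t 25.60 pos [420.1 -45.7  99.8] rpy [3.141 0.    1.809] q7 -0.26 w 5.2 ff 50 F [ 0.3  0.1 -1.7]
wz -0.004  dx 10.73 dy 21.83 dz 6.58
```

```bash
python3 -m handwheel '[{"dx":1.7,"dy":3.5,"dz":0,"wx":0,"wy":0,"wz":0,"claw":0},{"dx":1.8,"dy":3.6,"dz":0,"wx":0,"wy":0,"wz":0,"claw":0},{"dx":1.8,"dy":3.7,"dz":0,"wx":0,"wy":0,"wz":0,"claw":0},{"dx":1.8,"dy":3.7,"dz":0,"wx":0,"wy":0,"wz":0,"claw":0},{"dx":1.8,"dy":3.7,"dz":0,"wx":0,"wy":0,"wz":0,"claw":0},{"dx":1.8,"dy":3.6,"dz":0,"wx":0,"wy":0,"wz":0,"claw":0},{"dx":0,"dy":0,"dz":2,"wx":0,"wy":0,"wz":0,"claw":0},{"dx":0,"dy":0,"dz":0,"wx":0,"wy":0,"wz":0,"claw":0}]' ; python3 go.py 606.3 110.8 34 1.813
python3 - <<'E'
from fit import *
F=cams(); i=F["scene"]["frame"]; cv2.imwrite("pics/s8.png",cv2.resize(i[120:270,180:380],(800,600),interpolation=cv2.INTER_CUBIC))
E
```

```text
clock: 26.6
position: [0.6051, 0.1095, 0.0779]
tool_rot: [-3.138, 0.0, 1.808]
force: [-1.3, -0.6, -2.3]
grip_width: 0.0052
finger_force: 50.3
t 26.60 pos [605.1 109.5  77.9] rpy [-3.138  0.     1.808] q7 -0.44 w 5.2 ff 50 F [-1.3 -0.6 -2.3]
wz -0.005  dx 0.10 dy 0.14 dz 4.39
```

View pics/s8.png

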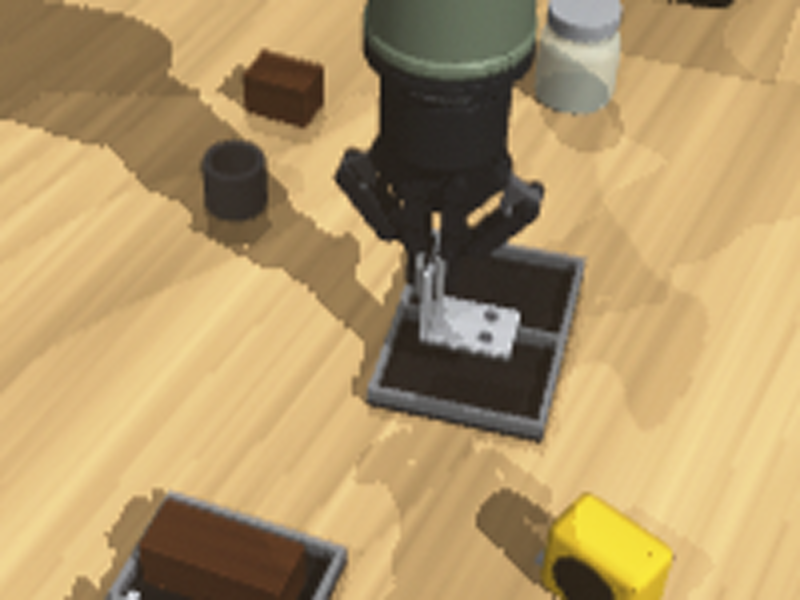

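The second bracket hangs level over tray2's lower bay at about crop pixel (470,320), so I lower it.

```bash
python3 -m handwheel '[{"dx":0.1,"dy":0,"dz":1.5,"wx":0,"wy":0,"wz":0,"claw":0},{"dx":0,"dy":0,"dz":1.5,"wx":0,"wy":0,"wz":0,"claw":0},{"dx":0,"dy":0,"dz":0.8,"wx":0,"wy":0,"wz":0,"claw":0},{"dx":0,"dy":0,"dz":0.2,"wx":0,"wy":0,"wz":0,"claw":0},{"dx":0,"dy":0,"dz":0,"wx":0,"wy":0,"wz":0,"claw":0}]' |grep -E "pos|force"; python3 -m handwheel '[{"dx":0,"dy":0,"dz":0.2,"wx":0,"wy":0,"wz":0,"claw":0},{"dx":0,"dy":0,"dz":0,"wx":0,"wy":0,"wz":0,"claw":0}]' |grep -E "pos|force"; python3 -m handwheel '[{"dx":0,"dy":0,"dz":0.1,"wx":0,"wy":0,"wz":0,"claw":0},{"dx":0,"dy":0,"dz":0,"wx":0,"wy":0,"wz":0,"claw":0}]' |grep -E "pos|force"
```

```text
position: [0.6064, 0.1111, 0.0393]
force: [-0.5, -0.9, -0.6]
finger_force: 50.4
position: [0.6064, 0.111, 0.0374]
force: [-0.2, -0.2, -1.8]
finger_force: 50.4
position: [0.6064, 0.1111, 0.0363]
force: [-0.4, -0.1, -1.7]
finger_force: 50.4
```

```bash
python3 -m handwheel '[{"dx":0,"dy":0,"dz":0.1,"wx":0,"wy":0,"wz":0,"claw":0},{"dx":0,"dy":0,"dz":0,"wx":0,"wy":0,"wz":0,"claw":0}]' |grep -E "pos|force"; python3 -m handwheel '[{"dx":0,"dy":0,"dz":0.1,"wx":0,"wy":0,"wz":0,"claw":0},{"dx":0,"dy":0,"dz":0,"wx":0,"wy":0,"wz":0,"claw":0}]' |grep -E "pos|force"
```

```text
position: [0.6063, 0.111, 0.0352]
force: [-0.5, -0.3, -1.4]
finger_force: 50.4
position: [0.6064, 0.1111, 0.035]
force: [-5.8, -1.5, 11.8]
finger_force: 52.5
```

```bash
python3 -m handwheel '[{"dx":0,"dy":0,"dz":-0.1,"wx":0,"wy":0,"wz":0,"claw":0},{"dx":0,"dy":0,"dz":0,"wx":0,"wy":0,"wz":0,"claw":40},{"dx":0,"dy":0,"dz":0,"wx":0,"wy":0,"wz":0,"claw":40},{"dx":0,"dy":0,"dz":0,"wx":0,"wy":0,"wz":0,"claw":40},{"dx":0,"dy":0,"dz":-2.5,"wx":0,"wy":0,"wz":0,"claw":40},{"dx":0,"dy":0,"dz":-4,"wx":0,"wy":0,"wz":0,"claw":40},{"dx":0,"dy":0,"dz":-4,"wx":0,"wy":0,"wz":-0.16,"claw":80},{"dx":0,"dy":0,"dz":0,"wx":0,"wy":0,"wz":-0.16,"claw":80}]'>/dev/null; python3 -m handwheel '[{"dx":0,"dy":0,"dz":0,"wx":0,"wy":0,"wz":-0.16,"claw":80},{"dx":0,"dy":0,"dz":0,"wx":0,"wy":0,"wz":-0.16,"claw":80},{"dx":0,"dy":0,"dz":0,"wx":0,"wy":0,"wz":-0.16,"claw":80},{"dx":0,"dy":0,"dz":0,"wx":0,"wy":0,"wz":-0.16,"claw":80},{"dx":0,"dy":0,"dz":0,"wx":0,"wy":0,"wz":-0.16,"claw":80},{"dx":0,"dy":0,"dz":0,"wx":0,"wy":0,"wz":-0.16,"claw":80},{"dx":0,"dy":0,"dz":0,"wx":0,"wy":0,"wz":-0.17,"claw":80},{"dx":0,"dy":0,"dz":0,"wx":0,"wy":0,"wz":0,"claw":80}]' >/dev/null;  python3 go.py 370.2 311.7 110 3.26
```

```text
t 30.32 pos [606.3 110.9 140.1] rpy [ 3.141 -0.    -3.025] q7 0.86 w 68.5 ff 0 F [-0.8  0.5 -0.6]
wz -0.001  dx 21.07 dy 22.73 dz 3.01
```

```bash
python3 -m handwheel '[{"dx":3.5,"dy":3.8,"dz":0,"wx":0,"wy":0,"wz":0,"claw":80},{"dx":3.5,"dy":3.8,"dz":0,"wx":0,"wy":0,"wz":0,"claw":80},{"dx":3.5,"dy":3.8,"dz":0,"wx":0,"wy":0,"wz":0,"claw":80},{"dx":3.5,"dy":3.8,"dz":0,"wx":0,"wy":0,"wz":0,"claw":80},{"dx":3.5,"dy":3.8,"dz":0,"wx":0,"wy":0,"wz":0,"claw":80},{"dx":3.5,"dy":3.7,"dz":1,"wx":0,"wy":0,"wz":0,"claw":80},{"dx":0,"dy":0,"dz":2,"wx":0,"wy":0,"wz":0,"claw":80},{"dx":0,"dy":0,"dz":0,"wx":0,"wy":0,"wz":0,"claw":80}]' ; python3 go.py 370.2 311.7 10 3.26
python3 - <<'E'
from fit import *
F=cams(); f=F["scene"]; i=f["frame"]; cv2.imwrite("pics/s9.png",cv2.resize(i[90:240,180:380],(800,600),interpolation=cv2.INTER_CUBIC))
T=lambda X:((proj(f,np.array(X)/1e3)-[180,90])*4).round(0).tolist()
p=[370.2,311.7,.119]; c,s=np.cos(p[2]),np.sin(p[2]); L=lambda x,y,z:[p[0]+c*x-s*y,p[1]+s*x+c*y,z]
print("top",T([L(-27.5,-19,38),L(27.5,-19,38),L(27.5,19,38),L(-27.5,19,38)]),"bottom",T([L(-27.5,-19,0),L(27.5,-19,0)]))
E
```

```text
clock: 31.32
position: [0.3705, 0.3115, 0.1097]
tool_rot: [-3.141, -0.001, -3.026]
force: [0.2, -0.6, -0.1]
grip_width: 0.0683
finger_force: 0.0
t 31.32 pos [370.5 311.5 109.7] rpy [-3.141e+00 -1.000e-03 -3.026e+00] q7 0.20 w 68.3 ff 0 F [ 0.2 -0.6 -0.1]
wz -0.003  dx 0.03 dy 0.02 dz 9.97
top [[240.0, 191.0], [303.0, 207.0], [322.0, 181.0], [260.0, 166.0]] bottom [[242.0, 229.0], [304.0, 245.0]]
```

View pics/s9.png

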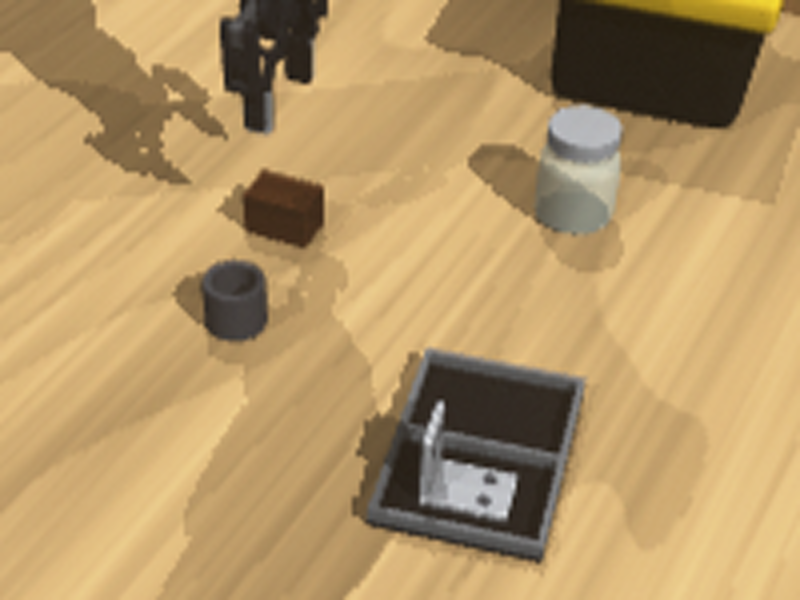

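The second bracket stands in tray2's lower bay. The short block's top at crop pixel (285,190) lies about 1 px right of and below the fit, so I nudge the target by about 2 mm in x, descend and grip.

```bash
python3 -m handwheel '[{"dx":-0.2,"dy":0,"dz":2.5,"wx":0,"wy":0,"wz":0,"claw":80},{"dx":0,"dy":0,"dz":2.5,"wx":0,"wy":0,"wz":0,"claw":80},{"dx":0,"dy":0,"dz":2.5,"wx":0,"wy":0,"wz":0,"claw":80},{"dx":0,"dy":0,"dz":2.2,"wx":0,"wy":0,"wz":0,"claw":80},{"dx":0,"dy":0,"dz":0,"wx":0,"wy":0,"wz":0,"claw":20},{"dx":0,"dy":0,"dz":0,"wx":0,"wy":0,"wz":0,"claw":20},{"dx":0,"dy":0,"dz":0,"wx":0,"wy":0,"wz":0,"claw":20},{"dx":0,"dy":0,"dz":0,"wx":0,"wy":0,"wz":0,"claw":20}]' 40; python3 -m handwheel '[{"dx":0,"dy":0,"dz":-1,"wx":0,"wy":0,"wz":0,"claw":20},{"dx":0,"dy":0,"dz":-4,"wx":0,"wy":0,"wz":0,"claw":20},{"dx":0,"dy":0,"dz":-4,"wx":0,"wy":0,"wz":-0.12,"claw":20},{"dx":0,"dy":0,"dz":0,"wx":0,"wy":0,"wz":0,"claw":20}]';  python3 go.py 613.3 194.9 17.5 3.383
```

```text
clock: 32.42
position: [0.3738, 0.3122, 0.0144]
tool_rot: [3.141, 0.002, -3.024]
force: [-0.8, -2.2, 10.8]
grip_width: 0.0374
finger_force: 41.3
clock: 32.92
position: [0.3741, 0.3127, 0.1062]
tool_rot: [3.14, 0.004, -2.902]
force: [-0.1, -0.3, -0.7]
grip_width: 0.0368
finger_force: 40.3
t 32.92 pos [374.1 312.7 106.2] rpy [ 3.14   0.004 -2.902] q7 0.30 w 36.8 ff 40 F [-0.1 -0.3 -0.7]
wz -0.002  dx -20.41 dy -17.16 dz 8.87
```

```bash
python3 -m handwheel '[{"dx":-3.2,"dy":-2.7,"dz":0,"wx":0,"wy":0,"wz":0,"claw":20},{"dx":-3.4,"dy":-2.9,"dz":0,"wx":0,"wy":0,"wz":0,"claw":20},{"dx":-3.4,"dy":-2.9,"dz":0,"wx":0,"wy":0,"wz":0,"claw":20},{"dx":-3.4,"dy":-2.9,"dz":0,"wx":0,"wy":0,"wz":0,"claw":20},{"dx":-3.5,"dy":-2.9,"dz":0,"wx":0,"wy":0,"wz":0,"claw":20},{"dx":-3.5,"dy":-2.9,"dz":0,"wx":0,"wy":0,"wz":0,"claw":20},{"dx":0,"dy":0,"dz":3,"wx":0,"wy":0,"wz":0,"claw":20},{"dx":0,"dy":0,"dz":2,"wx":0,"wy":0,"wz":0,"claw":20}]'>/dev/null;python3 -m handwheel '[{"dx":0,"dy":0,"dz":0,"wx":0,"wy":0,"wz":0,"claw":20},{"dx":0,"dy":0,"dz":0,"wx":0,"wy":0,"wz":0,"claw":20}]' >/dev/null;  python3 go.py 613.3 194.9 18.5 3.383
python3 - <<'E'
from fit import *
F=cams(); i=F["scene"]["frame"]; cv2.imwrite("pics/s10.png",cv2.resize(i[120:270,180:380],(800,600),interpolation=cv2.INTER_CUBIC))
E
```

```text
t 34.17 pos [611.9 193.6  54.2] rpy [ 3.141e+00  1.000e-03 -2.903e+00] q7 0.80 w 37.3 ff 40 F [ 0.7 -0.4  0.6]
wz -0.003  dx -0.17 dy 0.09 dz 3.57
```

View pics/s10.png

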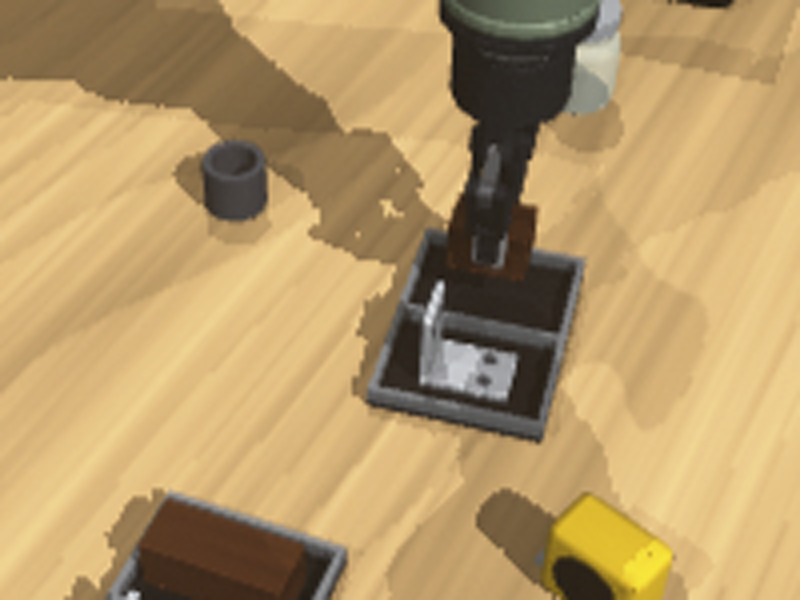

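The short block hangs level over tray2's upper bay at crop pixel (490,240), with the bracket below it undisturbed. I lower it.

```bash
python3 -m handwheel '[{"dx":-0.2,"dy":0.1,"dz":1.5,"wx":0,"wy":0,"wz":0,"claw":20},{"dx":0,"dy":0,"dz":1.2,"wx":0,"wy":0,"wz":0,"claw":20},{"dx":0,"dy":0,"dz":0.4,"wx":0,"wy":0,"wz":0,"claw":20},{"dx":0,"dy":0,"dz":0.2,"wx":0,"wy":0,"wz":0,"claw":20},{"dx":0,"dy":0,"dz":0,"wx":0,"wy":0,"wz":0,"claw":20}]'|grep -E "pos|force"; python3 -m handwheel '[{"dx":0,"dy":0,"dz":0.1,"wx":0,"wy":0,"wz":0,"claw":20},{"dx":0,"dy":0,"dz":0,"wx":0,"wy":0,"wz":0,"claw":20}]'|grep -E "pos|force"
```

```text
position: [0.6136, 0.1945, 0.0204]
force: [-0.7, 0.3, -1.0]
finger_force: 40.3
position: [0.6137, 0.1944, 0.0194]
force: [-0.3, -0.8, -1.0]
finger_force: 40.3
```

```bash
python3 -m handwheel '[{"dx":0,"dy":0,"dz":0.1,"wx":0,"wy":0,"wz":0,"claw":20},{"dx":0,"dy":0,"dz":0,"wx":0,"wy":0,"wz":0,"claw":20}]'|grep -E "pos|force"; python3 -m handwheel '[{"dx":0,"dy":0,"dz":0.1,"wx":0,"wy":0,"wz":0,"claw":20},{"dx":0,"dy":0,"dz":0,"wx":0,"wy":0,"wz":0,"claw":20}]'|grep -E "pos|force"
```

```text
position: [0.6137, 0.1944, 0.0194]
force: [-5.4, -3.5, 15.9]
finger_force: 42.2
position: [0.6137, 0.1944, 0.0193]
force: [-11.6, -7.2, 32.9]
finger_force: 44.2
```

Contact. I release, rise, move clear and check everything.

```bash
python3 -m handwheel '[{"dx":0,"dy":0,"dz":-0.15,"wx":0,"wy":0,"wz":0,"claw":20},{"dx":0,"dy":0,"dz":0,"wx":0,"wy":0,"wz":0,"claw":65},{"dx":0,"dy":0,"dz":0,"wx":0,"wy":0,"wz":0,"claw":65},{"dx":0,"dy":0,"dz":0,"wx":0,"wy":0,"wz":0,"claw":65},{"dx":0,"dy":0,"dz":-1.5,"wx":0,"wy":0,"wz":0,"claw":65},{"dx":0,"dy":0,"dz":-4,"wx":0,"wy":0,"wz":0,"claw":65},{"dx":0,"dy":0,"dz":-5,"wx":0,"wy":0,"wz":0,"claw":65},{"dx":0,"dy":0,"dz":-5,"wx":0,"wy":0,"wz":0,"claw":65}]'>/dev/null; python3 -m handwheel '[{"dx":4,"dy":3,"dz":0,"wx":0,"wy":0,"wz":0,"claw":65},{"dx":4,"dy":3,"dz":0,"wx":0,"wy":0,"wz":0,"claw":65},{"dx":4,"dy":3,"dz":0,"wx":0,"wy":0,"wz":0,"claw":65},{"dx":4,"dy":3,"dz":0,"wx":0,"wy":0,"wz":0,"claw":65},{"dx":4,"dy":3,"dz":0,"wx":0,"wy":0,"wz":0,"claw":65},{"dx":0,"dy":0,"dz":0,"wx":0,"wy":0,"wz":0,"claw":65}]'
python3 - <<'E'
from fit import *
F=cams(); i=F["scene"]["frame"]; cv2.imwrite("pics/s11.png",cv2.resize(i[120:360,130:450],(800,600),interpolation=cv2.INTER_CUBIC))
E
```

```text
clock: 37.4
position: [0.3812, 0.2945, 0.1751]
tool_rot: [-3.141, 0.001, -2.898]
force: [0.8, -0.8, 0.7]
grip_width: 0.0554
finger_force: 0.0
```

View pics/s11.png

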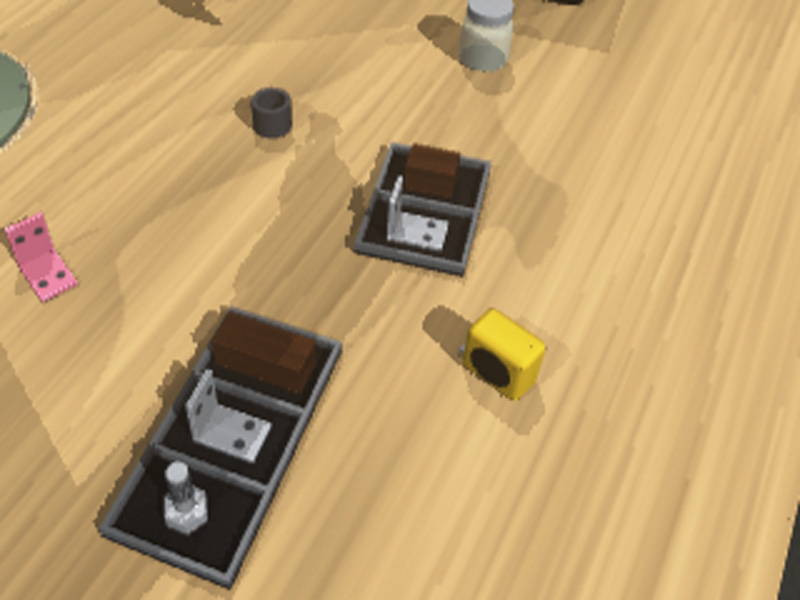

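All five parts sit inside their bays: tray3 around crop (222,450) holds the long block, bracket and bolt, and tray2 at (425,210) holds the bracket and short block. The pink look-alike, coupling, tape and jar are undisturbed.

```bash
python3 -c "
from workcell import job_done
print(job_done())"
```

```text
the job is handed in; nothing more can be done
None
```

Both kits are made up and the job is handed in: the final picture shows all five parts inside their bays and upright, the bystanders and pink look-alike not moved, with about 37 s of the 112 s used; no verdict was returned.

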